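Lift a microplate from the warming block to the balance with a flat lifter

ROBOT

A 7-joint arm with a two-finger parallel gripper is mounted at the origin on the work surface. World frame = base frame: x ahead of the robot, y to its left, z up, the work surface at z = 0. Lengths are in m, angles in rad, forces in N, time in s.
With the tool pointing down it reaches from about 0.4 to 0.85 m from the base axis. Payload 10.4 kg.
Tool frame: the origin (TCP) lies between the finger pads; the fingertips stand 19 mm ahead of it and the grasp point (between the pads) is the TCP (manip.tips_ahead is the distance from the TCP to the fingertips, in m); z points along the fingers, y is the line along which they close (so a half turn about z gives the same grasp; the last joint's range is limited). The gripper opens to 85 mm and grips with 20 to 120 N. Pads are 22 mm wide; open, the fingers measure 114 mm over their backs; the gripper's body (76 mm by 85 mm) begins 54 mm behind the grasp point. The pads swing forward as they close: fully open they stand 13 mm farther back than shut.
Start: joints at [1.288, 0.332, -0.065, 1.46, 0.022, 1.35, -0.088], TCP at [0.161, -0.604, 0.25] pointing down, gripper open.
Joint ranges: [-2.6, 2.6], [-0.5, 2.12], [-1.47, 1.34], [0.16, 2.42], [-1.27, 4.41], [0.06, 2.06], [-2.6, 2.6]. Speed limits (rad/s): [2.22, 2.22, 2.79, 2.79, 3.14, 3.14, 3.14].

INTERFACE

Orientations are given as a unit quaternion [x, y, z, w].
In Python, from workcell import manip, viewer gives the robot as it stands.
- The arm moves only by the tool arm_command, never from a script. Its argument "series" is text: rows parted by semicolons, each of 5 numbers parted by spaces: the closure, from 0 (fully open) to 1 (shut), then the shift along the tool's x, y, z normalised to -1 to 1, where 1 is 0.4 m, then the turn about the tool's z normalised to -1 to 1, where 1 is 180 degrees. In form: jaw tx ty tz spin; .... A call has exactly 10 rows; each row shifts and turns the commanded pose from where the row before left it, along the tool's axes as they then stand; what a row does not reach is not made up. A row lasts 1/8 s, in which the tool goes at most 62.5 mm and 10.7 degrees, less where a joint would pass 70% of its speed; a pose out of reach is approached as far as the arm can. A call with a number of a shift or a turn outside -1 to 1 is refused whole. A call with a gripper value outside its range is refused whole. The fingers move at their own pace and stop on an object; "newtons" is the grip in N (left out, the last holds). Time passes only in rows, so rows that do not move let the fingers close, or fill a call up. It gives the time, the measured TCP pose, the force, the opening and the grip force at its end, in the units of the state.
- manip.get_obs(): the state, without advancing time (a new reading comes with each control period).
- viewer.camera(name): name is "scene" or "top"; returns a dict with "pixels" (400x640x3 uint8, red, green, blue), "intrinsics" (3x3 intrinsics, pixels), "extrinsics" (4x4, takes a point from world to camera coordinates). Camera axes: x right, y up, looking along -z (the intrinsics and any distortion apply to the point x, -y, -z); pixel columns grow to the right and rows downward; lengths in m; the calibration is good to about 2 mm. A picture is of the moment at which its call begins. There is no depth.
- manip.hand_in(): hands the job in; it is judged then, once.
The state is a dict: "clock": time; "joint_pos": joint angles; "joint_velocities": joint speeds; "tau": joint torques, N m; "position": TCP position; "ee_rot": TCP orientation; "ft_force": force on the tool from outside, world axes, zero at the start; "torque": the same for the moment, N m; "grip_width": opening from 0.0 (shut) to 1.0 (fully open); "grasp_force": force on a finger pad.
Only numpy, scipy, OpenCV 4.12 (cv2) and the standard library are available. Lean on these libraries where they do the work, as an engineer would, in place of code of your own. Each camera call takes 0.05 s, during which the arm holds its last target. There are 200 camera calls.

TASK

Use the flat lifter to move the white microplate from the warming block onto the balance: slide the blade under the plate in the gap between the rails, lift it, carry it level, and set it down centred and square on the balance's two rails. Then draw the lifter out and lay it flat on the bench, clear of everything. Never touch the plate with the gripper, and leave the tip box, the bottle and the beaker where they stand.

Things in the scene. Friction and masses are not known exactly. Their poses are not given: they have to be found in the camera images.
- plate: White 24-well microplate, a flat slab 128 (x) x 86 (y) x 16 mm (z), about 130 g. Origin: centre of its underside. It starts lying level on the warming block's two rails, its long side x along them, within 6 mm and a few degrees of centred.
- lifter: Loose flat lifter, lying on the bench: steel blade with a black handle cranked up behind it. x along the blade away from the handle, z up. Origin: on the blade's underside, to come under the plate's centre. Blade x -75 to 55 mm, 44 wide, z 0 to 2.5. At x -77 a 20 mm wide strip rises to the handle: bar x -168 to -68, 22 wide (y), z 45 to 71. 180 g, balances at x -44.
- lifter_grip (a point): Point in the middle of the lifter's handle where it is best gripped from above, fingers closing across the handle (lifter y): at x -90, y 0, z 58 mm in the lifter's frame.
- warmer: Warming block, fixed: grey box 200 (x) x 150 x 42 mm, black dial on its front (-x, towards the robot), metal top at height 50 mm. On it two metal rails run along x, 130 long, 6 wide, 12 high, at y +-33 mm, leaving a channel 60 mm wide, open at both ends. Origin: on the bench under the middle of the rails.
- warmer_rest (a point): Middle between the warming block's rails at the level of their tops (62 mm above the bench); axes as the block's.
- balance: Balance, fixed: cream box x -130 to 100 mm, 180 wide, 45 high, display on its front part (-x, towards the robot); white hump to 59 mm, steel pan 150 x 130 with its top at height 70. On the pan two metal rails along x, 130 long, 6 wide, 12 high, at y +-33 mm, leave a channel 60 wide, open at both ends. Origin: on the bench under the middle of the rails.
- balance_rest (a point): Middle between the balance's rails at the level of their tops (82 mm above the bench): where the centre of the plate's underside must come; x along the rails.
- tipbox: Bystander: box of pipette tips, 120 x 85 x 54 mm, loose, beyond the work. Origin: centre of its underside.
- bottle: Bystander: amber bottle, 64 mm across, 150 mm high, loose. Origin: centre of its underside.
- beaker: Bystander: glass beaker, 72 mm across, 90 mm high, loose. Origin: centre of its underside.

How it is judged:
By the outcome, as a careful person would: the job done as asked, in the order asked, and still so for the second after the job is handed in, with the robot touching nothing.
It also fails if it takes over 72 s, if anything falls off the work surface, if the arm or the gripper's body presses on something with over 40 N, if the wrist force passes 120 N, or if a joint passes its speed limit or range.

## Working session

There is one attempt and no reset: what is moved stays moved. The work goes in short steps, Python scripts to look and compute and a tool call to move; the robot and the scene stay as the last step left them, time stands still between calls to the robot, and variables do not carry over. Pictures are saved under pics/ and viewed, at most 10 in all, crops included, and the job is handed in when it is done.

Besides the shell and the picture viewer there is one more tool, called as name(argument=value, ...) on one line, values as JSON. arm_command: Moves the arm, as the interface text tells. Scaled input: -1 to 1 covers 0.4 m each way for a shift and 180 degrees each way for a turn. Its arguments: {"type":"object","properties":{"series":{"type":"string"},"newtons":{"type":"number"}},"required":["series"]}

```bash
mkdir -p pics; ls
python3 - <<'E'
from workcell import manip, viewer
import cv2,numpy as np
o=manip.get_obs();print(o)
for n in("scene","top"):
    c=viewer.camera(n);cv2.imwrite(f"pics/{n}0.png",c["pixels"][:,:,::-1]);np.savez(f"pics/{n}0.npz",**{k:np.array(v) for k,v in c.items()});print(c["intrinsics"],c["extrinsics"],c.keys())
E
```

```text
pics
{'clock': 0.0, 'joint_pos': array([ 1.28839767,  0.33289707, -0.06467451,  1.46096525,  0.02163276,
        1.34988988, -0.08851656]), 'joint_velocities': array([ 0.00062643,  0.00064447,  0.00115397, -0.00024574,  0.00141882,
        0.00044231, -0.00214355]), 'tau': array([ 1.22222664e-03, -6.25447655e+01,  5.00752463e-02, -3.91617537e+01,
        1.61513232e-02,  9.87193751e-03,  2.42952956e-05]), 'position': array([ 0.1604336 , -0.60369091,  0.2494887 ]), 'ee_rot': array([ 9.91575448e-01,  1.29528354e-01, -1.48129133e-04, -7.16562519e-04]), 'ft_force': array([-0.48274143,  0.13937908,  0.24246631]), 'torque': array([-0.074578  ,  0.00099857, -0.01359202]), 'grasp_force': 0.0, 'grip_width': 1.0025152297230082}
[[503.00575396   0.         319.63611832]
 [  0.         503.00575396 201.82102497]
 [  0.           0.           1.        ]] [[-0.83803366  0.5455486  -0.00873545  0.50936881]
 [-0.46482136 -0.7054589   0.53504097  0.2480192 ]
 [ 0.28572835  0.45244277  0.84478095 -2.0308156 ]
 [ 0.          0.          0.          1.        ]] dict_keys(['pixels', 'intrinsics', 'extrinsics'])
[[448.69225525   0.         321.70668544]
 [  0.         448.69225525 196.17162223]
 [  0.           0.           1.        ]] [[-0.01707565 -0.99983507  0.00618584  0.00596825]
 [ 0.98400054 -0.01570722  0.17747174 -0.60915282]
 [-0.17734531  0.00911731  0.98410646 -1.35376082]
 [ 0.          0.          0.          1.        ]] dict_keys(['pixels', 'intrinsics', 'extrinsics'])
```

View pics/top0.png

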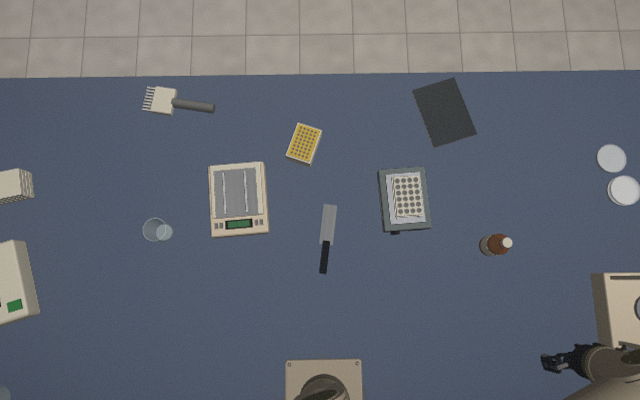

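View pics/scene0.png

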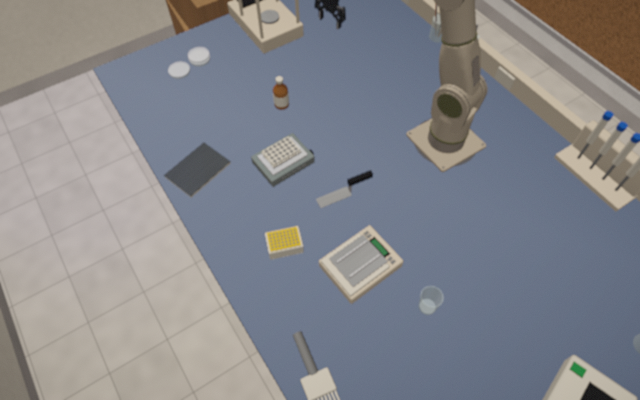

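Top view: balance about (239,199), lifter from (329,205) to its handle's end (324,272), warmer with the plate about (405,200), bottle (497,244), beaker (157,230) and tip box (304,143). The scene view shows the same things: plate (283,152), balance (361,262), lifter (345,190).

Run:
```python
import cv2,numpy as np
t=cv2.imread("pics/top0.png")
a=cv2.resize(t[155:280,205:335],None,fx=4,fy=4,interpolation=cv2.INTER_CUBIC)
b=cv2.resize(t[160:240,370:440],None,fx=4,fy=4,interpolation=cv2.INTER_CUBIC)
im=np.zeros((500,800,3),np.uint8);im[:,:520]=a;im[:320,520:]=b
cv2.imwrite("pics/crop.png",im)
for p in[(329,225),(325,260),(240,190),(233,190),(385,200),(405,200),(340,225),(392,205)]:print(p,t[p[1],p[0]])
```

```text
(329, 225) [128 127 127]
(325, 260) [41 35 35]
(240, 190) [126 128 127]
(233, 190) [129 129 128]
(385, 200) [107 108  99]
(405, 200) [113 118 119]
(340, 225) [110  93  85]
(392, 205) [170 169 167]
```

View pics/crop.png

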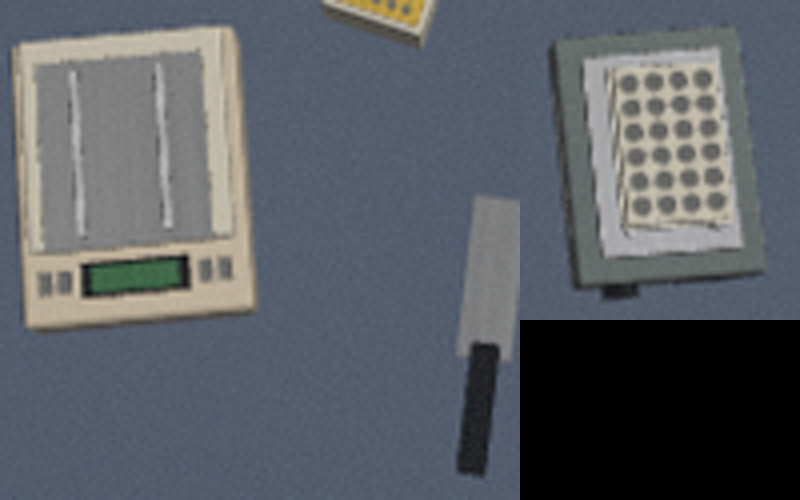

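```bash
cat > h.py <<'E'
import cv2,numpy as np
def ray(c,uv,z):
    K,E=c["intrinsics"],c["extrinsics"];R,t=E[:3,:3],E[:3,3]
    uv=np.atleast_2d(uv).astype(float)
    d=np.c_[(uv-K[:2,2])/[K[0,0],K[1,1]],np.ones(len(uv))]*[1,-1,-1]
    d=d@R;o=-R.T@t
    return (o+d*((z-o[2])/d[:,2])[:,None])[:,:2]
def proj(c,P):
    q=np.atleast_2d(P)@c["extrinsics"][:3,:3].T+c["extrinsics"][:3,3];q=q*[1,-1,-1]
    q=q@c["intrinsics"].T;return q[:,:2]/q[:,2:]
def mask(c,f,ctr,r):
    S=4;im=cv2.resize(cv2.GaussianBlur(c["pixels"],(3,3),0.6),None,fx=S,fy=S,interpolation=cv2.INTER_CUBIC).astype(int)
    m=f(im[...,0],im[...,1],im[...,2]).astype(np.uint8)
    w=np.zeros_like(m);cv2.circle(w,(int(ctr[0]*S),int(ctr[1]*S)),int(r*S),1,-1)
    m=cv2.morphologyEx(m*w,cv2.MORPH_OPEN,np.ones((5,5)))
    k=max(cv2.findContours(m,0,cv2.CHAIN_APPROX_NONE)[0],key=cv2.contourArea)
    return (k[:,0]+.5)/S-.5
def rect(c,f,ctr,r,z):
    p=ray(c,mask(c,f,ctr,r),z)
    (a,s,g)=cv2.minAreaRect((p*1000).astype(np.float32))
    if s[0]<s[1]: s=s[::-1];g+=90
    return np.round([*a,*s,(g+90)%180-90],1)
E
python3 - <<'E'
from h import *
for n in("top","scene"):
    c=dict(np.load(f"pics/{n}0.npz"))
    g={"pan":([.63,.265,.07],.07,lambda r,g,b:(abs(r-b)<14)&(r>100)&(r-b<9),24),
       "plate":([.63,-.265,.078],.078,lambda r,g,b:(r-b>14),19),
       "blade":([.55,-.02,0],.0025,lambda r,g,b:(b-r<10)&(r>90),24),
       "handle":([.42,-.005,.071],.071,lambda r,g,b:(r<65)&(b<75),20),
       "wbox":([.63,-.265,.05],.05,lambda r,g,b:(b-r<4)&(r>65),42),
       "wtop":([.63,-.265,.05],.05,lambda r,g,b:(r>125),30)}
    g0={"top":dict(pan=(236,191),plate=(407,197),blade=(329,225),handle=(324,257),wbox=(404,199),wtop=(406,198)),
        "scene":dict(pan=(357,259),plate=(283,150),blade=(335,198),handle=(361,178),wbox=(283,158),wtop=(283,155))}[n]
    for k,(P,z,f,r) in g.items():
        if n=="scene": r*=1
        try:
            q=rect(c,f,g0[k],r,z);print(n,k,ray(c,g0[k],z).round(3)[0],q)
        except Exception as e:print(n,k,e)
E
```

```text
top pan [0.627 0.262] [625.1 263.6 144.4 128.4   4. ]
top plate [ 0.598 -0.267] [ 605.6 -284.3   55.5   47.6    6.3]
top blade [ 0.524 -0.026] [527.3 -22.7 128.1  42.9  -7.7]
top handle [ 0.419 -0.008] [419.7  -7.8  98.8  22.9  -7.5]
top wbox [ 0.597 -0.263] [ 605.5 -265.1  156.8  113.2    3.7]
top wtop [ 0.6  -0.27] [ 602.1 -266.7  162.4  112.1    3.5]
scene pan [0.628 0.26 ] [624.6 263.  148.5 123.5   4.8]
scene plate [ 0.601 -0.265] [ 610.7 -263.6  127.1   89.3    4.4]
scene blade [ 0.529 -0.015] [524.  -22.7 145.2  46.5  -7.5]
scene handle [0.426 0.001] [429.9  -2.7 101.5  28.4  -7. ]
scene wbox [ 0.611 -0.251] [ 611.6 -251.8  205.6  166.1    3.9]
scene wtop [ 0.604 -0.264] [ 609.9 -267.4  188.4  145.1    4.1]
```

Run:
```python
from h import *
def hull(c,f,ctr,r,z,mn=15):
    S=4;im=cv2.resize(c["pixels"],None,fx=S,fy=S,interpolation=cv2.INTER_CUBIC).astype(int)
    m=f(im[...,0],im[...,1],im[...,2]).astype(np.uint8)
    w=np.zeros_like(m);cv2.circle(w,(int(ctr[0]*S),int(ctr[1]*S)),int(r*S),1,-1);m=cv2.morphologyEx(m*w,cv2.MORPH_OPEN,np.ones((5,5)))
    out=[]
    ks=[k for k in cv2.findContours(m,0,cv2.CHAIN_APPROX_NONE)[0] if cv2.contourArea(k)>mn*16]
    def R(k):
        p=ray(c,(k[:,0]+.5)/S-.5,z);a,s,g=cv2.minAreaRect((p*1000).astype(np.float32))
        if s[0]<s[1]: s=s[::-1];g+=90
        return np.round([*a,*s,(g+90)%180-90],1)
    return R(np.vstack(ks)),[R(k) for k in ks]
t=dict(np.load("pics/top0.npz"));s=dict(np.load("pics/scene0.npz"))
for th in(12,16,20):
    f=lambda r,g,b:(r-b>th)&(r>120)
    print("plate",th,hull(t,f,(407,197),26,.078)[0],hull(s,f,(283,150),26,.078)[0])
for th in(150,160):
    f=lambda r,g,b:(b>th)
    print("rails",th,hull(t,f,(234,191),19,.082),hull(s,f,(357,259),24,.082))
for th in(135,150):
    f=lambda r,g,b:(b>th)
    print("wtop",th,hull(t,f,(406,198),30,.05)[0],hull(s,f,(283,155),30,.05)[0])
f=lambda r,g,b:(b-r<14)&(g>92)
print("wbox",hull(t,f,(404,199),42,.05)[0],hull(s,f,(283,158),42,.05)[0])
```

```text
plate 12 [ 602.  -267.8  126.4   84.1    3.2] [ 610.9 -264.5  129.4   93.5    3.4]
plate 16 [ 600.4 -266.3  126.4   74.8    8.5] [ 617.5 -264.2  113.2   89.7    4.4]Traceback (most recent call last):
  File "<stdin>", line 16, in <module>
  File "<stdin>", line 12, in hull
    return _nx.concatenate(arrs, 0, dtype=dtype, casting=casting)
           ~~~~~~~~~~~~~~~^^^^^^^^^^^^^^^^^^^^^^^^^^^^^^^^^^^^^^^
ValueError: need at least one array to concatenate
```

```bash
cat >> h.py <<'E'
def hull(c,f,ctr,r,z,mn=15):
    S=4;im=cv2.resize(c["pixels"],None,fx=S,fy=S,interpolation=cv2.INTER_CUBIC).astype(int)
    m=f(im[...,0],im[...,1],im[...,2]).astype(np.uint8)
    w=np.zeros_like(m);cv2.circle(w,(int(ctr[0]*S),int(ctr[1]*S)),int(r*S),1,-1);m=cv2.morphologyEx(m*w,cv2.MORPH_OPEN,np.ones((5,5)))
    ks=[k for k in cv2.findContours(m,0,cv2.CHAIN_APPROX_NONE)[0] if cv2.contourArea(k)>mn*16]
    def R(k):
        p=ray(c,(k[:,0]+.5)/S-.5,z);a,s,g=cv2.minAreaRect((p*1000).astype(np.float32))
        if s[0]<s[1]: s=s[::-1];g+=90
        return np.round([*a,*s,(g+90)%180-90],1)
    return (R(np.vstack(ks)),[R(k) for k in ks]) if ks else (None,[])
E
python3 - <<'E'
from h import *
t=dict(np.load("pics/top0.npz"));s=dict(np.load("pics/scene0.npz"))
for th in(8,10,14):
    f=lambda r,g,b:(r-b>th)&(r>90)
    print("plate",th,hull(t,f,(407,197),26,.078,4)[0],hull(s,f,(283,150),26,.078,4)[0])
for th in(140,150,160):
    f=lambda r,g,b:(b>th)
    print("rails",th,hull(t,f,(234,191),21,.082,5),hull(s,f,(357,259),26,.082,5))
for th in(135,150):
    f=lambda r,g,b:(b>th)
    print("wtop",th,hull(t,f,(406,198),30,.05)[0],hull(s,f,(283,155),30,.05)[0])
f=lambda r,g,b:(b-r<14)&(g>92)
print("wbox",hull(t,f,(404,199),42,.05)[0],hull(s,f,(283,158),42,.05)[0])
f=lambda r,g,b:(b-r<8)&(r<190)&(r>80)
E
```

```text
plate 8 [ 601.9 -267.2  128.1   86.7    3.3] [ 610.6 -263.8  135.3   96.6    3.7]
plate 10 [ 601.8 -267.1  127.7   85.9    3.3] [ 610.7 -264.4  131.4   95.9    2.8]
plate 14 [ 602.  -267.8  125.5   84.4    3.8] [ 611.3 -264.8  127.    92.3    3.2]
rails 140 (array([627.3, 264.4, 114.5,  74.3,   4.3]), [array([627.6, 231. , 106.6,   7.7,   4.2]), array([624.8, 297.3, 114.5,   8.3,   4.3])]) (array([637.8, 260.4, 182.4, 165.3,  86.8]), [array([637.8, 260.4, 182.4, 165.3,  86.8])])
rails 150 (array([624.3, 264.2, 108.3,  72.8,   4.3]), [array([587.8, 293.9,  39.8,   6.1,   1.2]), array([610.5, 230.3,  42.5,   5.9,   2.1]), array([639. , 298.1,  52.2,   6.2,   1.3]), array([659.7, 233.7,  42.1,   6.2,   0.8])]) (array([637.5, 269.4, 167.2, 162.5,   4.6]), [array([632.9, 340.2, 102.5,  20.4,   4.6]), array([662.2, 281.3,  19.5,   7.8,   3.6]), array([710.5, 276.1,  94.3,  20.8, -87.3]), array([622. , 315.8, 126.4,  20.9,   4.2]), array([627. , 274.2, 134.1,  52.5,   4.5]), array([626.5, 227.2, 138.5,  13.9,   4.5]), array([631.2, 199.8, 142. ,  31.6,   1. ])])
rails 160 (array([621.1, 263.9, 100.3,  71.3,   4.2]), [array([581.5, 293.8,  25.7,   4.6,   1.2]), array([612. , 230. ,  23.5,   4.6,   0.8]), array([638.6, 298.1,  26.1,   4.6,   1.3]), array([662.8, 233.7,  21.5,   4.6,   0.8])]) (array([639.2, 269.4, 163.8, 157.6,   4.3]), [array([632.2, 340.2,  96.3,  15.1,   4.5]), array([712.7, 276.9,  84.8,  16.2, -86.1]), array([624. , 294.2, 127.1,   8.9,   4.5]), array([628.7, 228.5, 128.6,   8.3,   4.4]), array([630.2, 197.6, 135.2,  15.6,   4.5])])
wtop 135 [ 601.7 -266.5  161.6  111.3    3.5] [ 586.1 -272.9  275.1  219.2  -83.6]
wtop 150 [ 601.7 -266.3  159.9  109.6    3.5] [ 606.5 -273.3  165.   124.9    3.6]
wbox [ 601.  -265.4  196.5  146.     3.7] [ 610.6 -260.   205.4  153.8    3.6]
```

Run:
```python
from h import *
t=dict(np.load("pics/top0.npz"));s=dict(np.load("pics/scene0.npz"))
for th in(138,142,146):
    f=lambda r,g,b:(b>th)&(r-b<10)
    for q in hull(t,f,(235,191),27,.082,5)[1]:print("rails top",th,q)
for th in(155,160,165):
    f=lambda r,g,b:(b>th)&(r-b<10)
    for q in hull(s,f,(357,259),28,.082,5)[1]:print("rails scene",th,q)
B=(.626,.264)
a=np.radians(4.4)
for n,c in(("top",t),("scene",s)):
    P=[[B[0]+x*np.cos(a)-y*np.sin(a),B[1]+x*np.sin(a)+y*np.cos(a),.082] for x in(-.065,.065) for y in(-.036,-.03,.03,.036)]
    print(n,proj(c,P).round(1).tolist())
# scene plate outline consistency: project predicted lifter & plate
```

```text
rails top 138 [620.  296.8 129.1   8.7   4. ]
rails top 138 [625.  231.  129.4   8.5   4.2]
rails top 142 [620.2 297.  128.4   8.2   4.2]
rails top 142 [624.7 230.9 128.6   7.6   4.3]
rails top 146 [582.8 293.8  52.9   6.1   1.2]
rails top 146 [639.  298.1  55.3   6.2   1.3]
rails top 146 [676.5 301.6  13.7   5.4   1.3]
rails top 146 [625.  231.  127.8   7.2   4.1]
rails scene 155 [624.6 293.9 129.6  12.    5.1]
rails scene 155 [629.  228.3 130.6  10.3   4.4]
rails scene 160 [624.  294.2 127.1   8.9   4.5]
rails scene 160 [628.7 228.5 128.6   8.3   4.4]
rails scene 165 [648.2 296.   76.1   7.1   5.2]
rails scene 165 [677.1 232.5  29.1   6.4   6.6]
rails scene 165 [584.8 291.3  45.9   7.1   4.5]
rails scene 165 [643.5 229.7  24.4   6.    4.6]
top [[247.7, 210.3], [245.7, 210.5], [226.1, 212.3], [224.1, 212.5], [245.0, 169.1], [243.0, 169.2], [223.7, 171.0], [221.8, 171.1]]
scene [[366.3, 239.6], [367.5, 240.8], [379.2, 253.5], [380.4, 254.8], [336.2, 261.0], [337.3, 262.3], [348.9, 275.6], [350.0, 276.9]]
```

arm_command(series="0 0.09 -0.104 0 0; 0 0.09 -0.104 0 0; 0 0.09 -0.104 0 0; 0 0.09 -0.104 0 0; 0 0.09 -0.104 0 0; 0 0.09 -0.104 0 0; 0 0.09 -0.104 0 0; 0 0.09 -0.104 0 0; 0 0.09 -0.104 0 0; 0 0.09 -0.104 0 0", newtons=100)

```text
clock: 1.35
position: [0.4019, -0.1078, 0.2503]
ee_rot: [0.992, 0.129, 0.0, 0.0]
ft_force: [0.5, -0.2, -0.0]
grip_width: 1.002
grasp_force: 0.0
```

```bash
cat >> h.py <<'E'
def go(x,y,z,deg):
    """print the tool-frame shift (normalised) from the present pose to a target in mm/deg, turn done first"""
    from workcell import manip
    from scipy.spatial.transform import Rotation as Ro
    o=manip.get_obs();R=Ro.from_quat(o["ee_rot"]).as_matrix();psi=np.degrees(np.arctan2(R[1,0],R[0,0]))
    p=np.array(o["position"])*1000;d=np.array([x,y,z])-p
    def T(q):
        a=np.radians(q);return np.array([np.cos(a)*d[0]+np.sin(a)*d[1],np.sin(a)*d[0]-np.cos(a)*d[1],-d[2]])/400
    print("t",round(o["clock"],2),"p",p.round(1),"psi",psi.round(2),"zdown",R[:,2].round(4),"F",np.round(o["ft_force"],1),"w",round(o["grip_width"],3),"gf",round(o["grasp_force"],1))
    print("spin",round((psi-deg)/180,4),"before turn",T(psi).round(4),"after",T(deg).round(4))
E
python3 -c "
from h import *
go(448,-12.1,58,-7.6)"
```

```text
t 1.35 p [ 401.9 -107.8  250.3] psi 14.88 zdown [ 1.e-04 -5.e-04 -1.e+00] F [ 0.5 -0.2 -0. ] w 1.002 gf 0.0
spin 0.1249 before turn [ 0.1727 -0.2017  0.4807] after [ 0.0825 -0.2524  0.4807]
```

arm_command(series="0 0 0 0 0.0417; 0 0 0 0 0.0417; 0 0 0 0 0.0416; 0 0.0275 -0.084 0 0; 0 0.0275 -0.084 0 0; 0 0.0275 -0.0844 0 0; 0 0 0 0.12 0; 0 0 0 0.12 0; 0 0 0 0.1 0; 0 0 0 0 0")

```text
clock: 2.6
position: [0.4456, -0.0136, 0.1122]
ee_rot: [0.998, -0.066, -0.003, -0.001]
ft_force: [0.8, -0.1, 0.9]
grip_width: 1.0
grasp_force: 0.0
```

```bash
python3 -c "
from h import *
go(448,-12.1,58,-7.6)"
```

```text
t 2.6 p [445.6 -13.6 112.2] psi -7.58 zdown [-0.0054  0.0014 -1.    ] F [ 0.8 -0.1  0.9] w 1.0 gf 0.0
spin 0.0001 before turn [ 0.0054 -0.0044  0.1354] after [ 0.0054 -0.0044  0.1354]
```

arm_command(series="0 0.002 -0.001 0.045 0; 0 0.001 -0.001 0.045 0; 0 0 0 0.045 0; 0 0 0 0 0; 1 0 0 0 0; 1 0 0 0 0; 1 0 0 0 0; 1 0 0 0 0; 1 0 0 0 0; 1 0 0 0 0")

```text
clock: 3.85
position: [0.4493, -0.0132, 0.0608]
ee_rot: [0.998, -0.066, 0.0, 0.0]
ft_force: [-1.2, 1.1, 5.9]
grip_width: 0.237
grasp_force: 97.7
```

```bash
python3 -c "
from h import *
go(448,-12.1,58,-7.6)"
```

```text
t 3.85 p [449.3 -13.2  60.8] psi -7.61 zdown [ 7.e-04 -4.e-04 -1.e+00] F [-1.2  1.1  5.9] w 0.237 gf 97.7
spin -0.0 before turn [-0.0037 -0.0022  0.0069] after [-0.0037 -0.0022  0.0069]
```

arm_command(series="1 0 0 -0.02 0; 1 0 0 -0.05 0; 1 0 0 -0.07 0; 1 0 0 -0.06 0; 1 0 0 -0.02 0; 1 0 0 0 -0.02; 1 0 0 0 -0.022; 1 0 0 0 -0.02; 1 0 0 0 0; 1 0 0 0 0")

```text
clock: 5.1
position: [0.4488, -0.0132, 0.148]
ee_rot: [1.0, 0.03, -0.0, -0.0]
ft_force: [-0.1, -0.2, -1.9]
grip_width: 0.243
grasp_force: 98.0
```

```bash
python3 -c "
from h import *
go(372.3,-281.2,150,3.5)"
```

```text
t 5.1 p [448.8 -13.2 148. ] psi 3.46 zdown [-6.e-04  1.e-04 -1.e+00] F [-0.1 -0.2 -1.9] w 0.243 gf 98.0
spin -0.0002 before turn [-0.2312  0.6572 -0.0051] after [-0.2317  0.6571 -0.0051]
```

arm_command(series="1 -0.015 0.04 0 0; 1 -0.029 0.082 0 0; 1 -0.029 0.082 0 0; 1 -0.029 0.082 0 0; 1 -0.029 0.082 0 0; 1 -0.029 0.082 0 0; 1 -0.029 0.082 0 0; 1 -0.029 0.082 0 0; 1 -0.014 0.043 -0.005 0; 1 0 0 0 0")

```text
clock: 6.35
position: [0.3725, -0.2817, 0.1503]
ee_rot: [1.0, 0.03, 0.0, -0.0]
ft_force: [-0.2, 1.0, -2.5]
grip_width: 0.239
grasp_force: 98.2
```

Run:
```python
from h import *
from workcell import viewer
go(372.3,-281.2,150,3.5)
im=[]
for n in("top","scene"):
    c=viewer.camera(n);np.savez(f"pics/{n}1.npz",**{k:np.array(v) for k,v in c.items()})
    u=(395,215) if n=="top" else (300,150)
    x,y=u[0]-50,u[1]-75
    im.append(cv2.resize(c["pixels"][y:y+130,x:x+100,::-1],None,fx=4,fy=4,interpolation=cv2.INTER_CUBIC))
cv2.imwrite("pics/pre.png",np.hstack(im))
```

```text
t 6.35 p [ 372.5 -281.7  150.3] psi 3.42 zdown [ 1.e-04  3.e-04 -1.e+00] F [-0.2  1.  -2.5] w 0.239 gf 98.2
spin -0.0004 before turn [-0.0005 -0.0013  0.0007] after [-0.0005 -0.0013  0.0007]
```

View pics/pre.png

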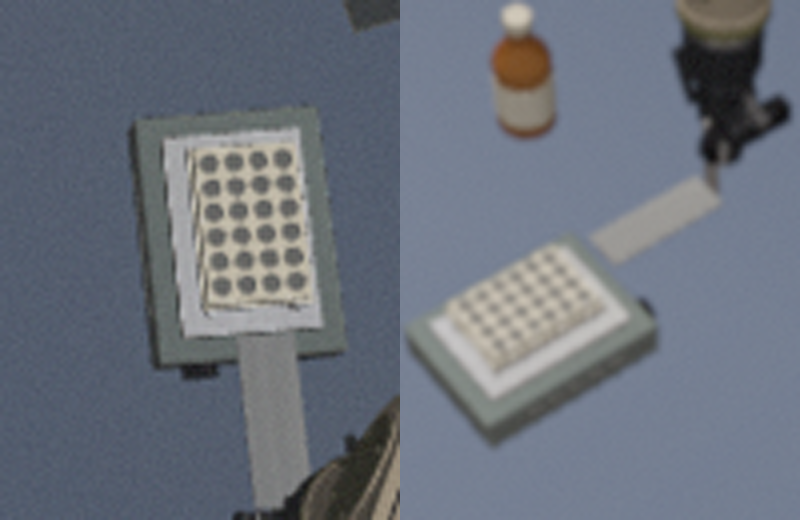

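The pictures show the lifter level-looking in the gripper with its tip at top pixel (412,224), just before the warmer's metal top, in line with the channel; bottle untouched.

Run:
```python
from h import *
t=dict(np.load("pics/top1.npz"));s=dict(np.load("pics/scene1.npz"))
T=np.array([372.5,-281.7,150.3])/1000;a=np.radians(3.42)
def L(x,y,z): return [T[0]+(x*np.cos(a)-y*np.sin(a)),T[1]+(x*np.sin(a)+y*np.cos(a)),T[2]-.0608+z]
P=[L(.0885+x,y,.0025) for x,y in((.055,.022),(.055,-.022),(-.075,.022),(-.075,-.022))]
print("pred top",proj(t,P).round(1).tolist(),"scene",proj(s,P).round(1).tolist())
f=lambda r,g,b:(b-r<10)&(r>95)&(r<150)
for c,u,r in((t,(413,245),20),(s,(313,128),20)):
    k=mask(c,f,u,r);b=cv2.boxPoints(cv2.minAreaRect(k.astype(np.float32)));print(b.round(1).tolist())
```

```text
pred top [[404.0, 223.5], [418.5, 222.4], [408.8, 266.9], [423.5, 265.8]] scene [[304.0, 140.2], [297.4, 133.0], [331.2, 124.6], [324.4, 117.7]]
[[402.8999938964844, 225.3000030517578], [419.5, 224.1999969482422], [422.20001220703125, 263.8999938964844], [405.6000061035156, 265.0]]
[[323.79998779296875, 118.5999984741211], [328.6000061035156, 117.5999984741211], [330.3999938964844, 126.5999984741211], [325.70001220703125, 127.5999984741211]]
```

Run:
```python
from h import *
t=dict(np.load("pics/top1.npz"));im=t["pixels"].astype(float)
sat=im[...,2]-im[...,0]   # blue-red: bench high, steel ~0
pts=[]
for v in range(236,258):
    r=sat[v,395:432];lo=np.median(r[13:22]);hi=np.median(np.r_[r[:6]]);th=(lo+hi)/2
    i=np.where(r<th)[0];i=i[(i>5)&(i<32)]
    a,b=i.min(),i.max()
    l=a-1+(r[a-1]-th)/(r[a-1]-r[a]);e=b+(th-r[b])/(r[b+1]-r[b])
    pts.append([395+(l+e)/2,v,e-l])
pts=np.array(pts);print("width",np.median(pts[:,2]))
W=ray(t,pts[:,:2],.092)*1000
k=np.polyfit(W[:,0],W[:,1],1);r=W[:,1]-np.polyval(k,W[:,0]);ok=abs(r)<3;k=np.polyfit(W[ok,0],W[ok,1],1)
print("yaw",np.degrees(np.arctan(k[0])),"y at x=450",np.polyval(k,450),"robot says",-281.7+np.tan(np.radians(3.42))*(450-372.5),ok.sum())
# tip row
for u in range(407,418,2):print(u,im[216:232,u].mean(1).astype(int))
```

```text
width 14.945022813443867
 ** On entry to DLASCL parameter number  4 had an illegal value
 ** On entry to DLASCL parameter number  4 had an illegal value
 ** On entry to DLASCL parameter number  4 had an illegal value
 ** On entry to DLASCL parameter number  4 had an illegal value
 ** On entry to DLASCL parameter number  5 had an illegal value
 ** On entry to DLASCL parameter number  4 had an illegal value<stdin>:9: RuntimeWarning: divide by zero encountered in scalar divide
h.py:7: RuntimeWarning: invalid value encountered in multiply
  return (o+d*((z-o[2])/d[:,2])[:,None])[:,:2]
Traceback (most recent call last):
numpy.linalg.LinAlgError: SVD did not converge in Linear Least Squares
```

Run:
```python
from h import *
t=dict(np.load("pics/top1.npz"));im=cv2.GaussianBlur(t["pixels"],(0,0),0.8).astype(float)
sat=im[...,2]-im[...,0]
pts=[]
for v in range(236,258):
    r=sat[v];th=(np.median(r[409:416])+np.median(r[390:400]))/2;cx=412
    a=cx
    while r[a]<th:a-=1
    b=cx
    while r[b]<th:b+=1
    pts.append([((a+(r[a]-th)/(r[a]-r[a+1]))+(b-1+(th-r[b-1])/(r[b]-r[b-1])))/2,v,b-a])
pts=np.array(pts);print("width",np.median(pts[:,2]))
W=ray(t,pts[:,:2],.092)*1000
k=np.polyfit(W[:,0],W[:,1],1);r=W[:,1]-np.polyval(k,W[:,0]);ok=abs(r)<2;k=np.polyfit(W[ok,0],W[ok,1],1)
print("yaw",np.degrees(np.arctan(k[0])),"y at x=450",np.polyval(k,450),"robot says",-281.7+np.tan(np.radians(3.42))*(450-372.5),ok.sum())
for u in range(407,418,3):print(u,im[216:232,u].mean(1).astype(int))
```

```text
width 16.0
yaw 3.833313827351227 y at x=450 -275.6192360594948 robot says -277.0685029483486 22
407 [165 162 166 168 168 164 145 119 118 123 124 123 122 122 122 122]
410 [156 168 169 170 171 167 144 116 118 125 126 126 125 126 125 125]
413 [151 165 169 169 170 167 150 127 122 124 124 124 124 123 123 123]
416 [138 154 165 166 165 155 137 124 123 124 125 126 127 126 125 125]
```

arm_command(series="1 0 0.002 0.02 -0.0004; 1 0 0 0.03 0; 1 0 0 0.025 0; 1 0 0 0.011 0; 1 0 0 0 0; 1 0 0 0 0; 1 0.01 0 0 0; 1 0.02 0 0 0; 1 0.03 0 0 0; 1 0 0 0 0")

```text
clock: 7.7
position: [0.398, -0.2801, 0.116]
ee_rot: [0.999, 0.032, 0.0, -0.0]
ft_force: [0.5, 0.4, -1.9]
grip_width: 0.238
grasp_force: 98.1
```

```bash
python3 -c "
from h import *
go(515.2,-273.9,115.8,3.5)"
```

```text
t 7.7 p [ 398.  -280.1  116. ] psi 3.7 zdown [ 8.e-04  3.e-04 -1.e+00] F [ 0.5  0.4 -1.9] w 0.238 gf 98.1
spin 0.0011 before turn [0.2935 0.0035 0.0005] after [0.2935 0.0025 0.0005]
```

arm_command(series="1 0.03 0.002 0 0.0008; 1 0.035 0 0 0; 1 0.035 0 0 0; 1 0.035 0 0 0; 1 0.035 0 0 0; 1 0.035 0 0 0; 1 0.035 0 0 0; 1 0.03 0 0 0; 1 0.015 0 0 0; 1 0 0 0 0")

```text
clock: 8.95
position: [0.5107, -0.2742, 0.1158]
ee_rot: [1.0, 0.03, -0.0, -0.0]
ft_force: [-0.0, 0.2, -1.5]
grip_width: 0.24
grasp_force: 98.1
```

Run:
```python
from h import *
from workcell import viewer
go(515.2,-273.9,115.8,3.5)
f=lambda r,g,b:(r-b>10)&(r>90)
c=viewer.camera("top");print(hull(c,f,(407,197),26,.078,4)[0])
```

```text
t 8.95 p [ 510.7 -274.2  115.8] psi 3.5 zdown [-1.e-04  1.e-04 -1.e+00] F [-0.   0.2 -1.5] w 0.24 gf 98.1
spin -0.0 before turn [ 0.0112 -0.0001  0.0001] after [ 0.0112 -0.0001  0.0001]
[ 602.6 -285.2  127.3  122.4    3.3]
```

arm_command(series="1 0.011 0 0 0; 1 0 0 0 0; 1 0 0 -0.006 0; 1 0 0 -0.006 0; 1 0 0 -0.006 0; 1 0 0 -0.01 0; 1 0 0 -0.015 0; 1 0 0 -0.015 0; 1 0 0 0 0; 1 0 0 0 0")

```text
clock: 10.25
position: [0.5148, -0.2741, 0.1391]
ee_rot: [1.0, 0.03, -0.0, 0.0]
ft_force: [-0.5, 0.1, -3.0]
grip_width: 0.239
grasp_force: 97.9
```

Run:
```python
from h import *
from workcell import viewer
go(515.2,-273.9,180,3.5)
im=[]
for n in("top","scene"):
    c=viewer.camera(n);np.savez(f"pics/{n}2.npz",**{k:np.array(v) for k,v in c.items()})
    u=(395,215) if n=="top" else (300,150)
    x,y=u[0]-50,u[1]-75
    im.append(cv2.resize(c["pixels"][y:y+130,x:x+100,::-1],None,fx=4,fy=4,interpolation=cv2.INTER_CUBIC))
cv2.imwrite("pics/lift.png",np.hstack(im))
```

```text
t 10.25 p [ 514.8 -274.1  139.1] psi 3.47 zdown [-1.e-04 -1.e-04 -1.e+00] F [-0.5  0.1 -3. ] w 0.239 gf 97.9
spin -0.0002 before turn [ 0.001  -0.0004 -0.1024] after [ 0.001  -0.0004 -0.1024]
```

View pics/lift.png

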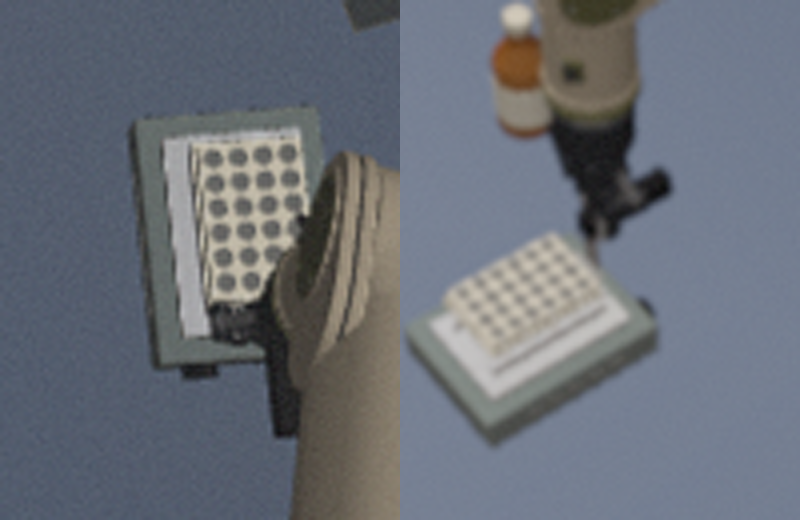

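Plate has lifted cleanly off the rails (top crop (245,220), scene crop (520,290), shadow visible beneath it), level and on the blade. Carrying now.

arm_command(series="1 0 0 -0.02 0; 1 0 0 -0.045 0; 1 0 0 -0.045 0; 1 0 0 -0.018 0; 1 0.0015 -0.015 0 0; 1 0.0035 -0.035 0 0; 1 0.0055 -0.055 0 0; 1 0.007 -0.07 0 0; 1 0.008 -0.08 0 0; 1 0.008 -0.08 0 0")

```text
clock: 11.6
position: [0.5198, -0.1366, 0.19]
ee_rot: [1.0, 0.031, -0.0, -0.0]
ft_force: [-0.4, 0.2, -2.9]
grip_width: 0.239
grasp_force: 98.0
```

arm_command(series="1 0.008 -0.08 0 0; 1 0.008 -0.08 0 0; 1 0.008 -0.08 0 0; 1 0.008 -0.08 0 0; 1 0.008 -0.08 0 0; 1 0.008 -0.08 0 0; 1 0.008 -0.08 0 0; 1 0.008 -0.08 0 0; 1 0.008 -0.08 0 0; 1 0.008 -0.08 0 0")

```text
clock: 12.85
position: [0.5314, 0.1843, 0.1901]
ee_rot: [1.0, 0.031, -0.0, -0.0]
ft_force: [0.7, 0.3, -3.4]
grip_width: 0.244
grasp_force: 98.0
```

arm_command(series="1 0.007 -0.07 0 0; 1 0.0055 -0.055 0 0; 1 0.0035 -0.035 0 0; 1 0.002 -0.02 0 0; 1 0 0 0 -0.0025; 1 0 0 0 -0.0025; 1 0 0 0 0; 1 0 0 0 0; 1 0 0 0 0; 1 0 0 0 0")

```text
clock: 14.1
position: [0.5355, 0.2541, 0.1903]
ee_rot: [0.999, 0.038, 0.0, 0.0]
ft_force: [0.5, -0.8, -3.1]
grip_width: 0.236
grasp_force: 98.0
```

Run:
```python
from h import *
from workcell import viewer
go(534.5,255.6,190,4.4)
im=[]
for n in("top","scene"):
    c=viewer.camera(n);np.savez(f"pics/{n}3.npz",**{k:np.array(v) for k,v in c.items()})
    u=(235,205) if n=="top" else (350,240)
    x,y=u[0]-50,u[1]-75
    im.append(cv2.resize(c["pixels"][y:y+130,x:x+100,::-1],None,fx=4,fy=4,interpolation=cv2.INTER_CUBIC))
cv2.imwrite("pics/over.png",np.hstack(im))
```

```text
t 14.1 p [535.5 254.1 190.3] psi 4.37 zdown [ 1.e-04 -1.e-04 -1.e+00] F [ 0.5 -0.8 -3.1] w 0.236 gf 98.0
spin -0.0002 before turn [-0.0023 -0.004   0.0007] after [-0.0023 -0.004   0.0007]
```

View pics/over.png

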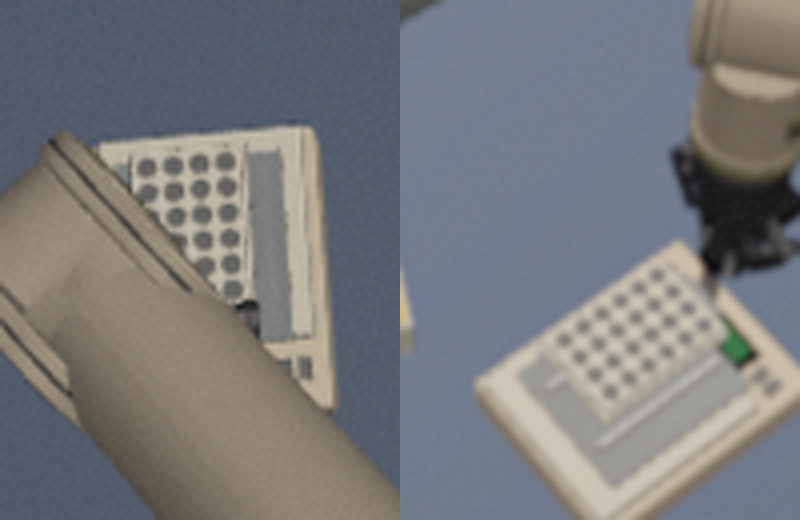

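The plate hangs over the balance, centred laterally between the rails; the scene view (plate centre near crop (640,345)) shows the wells and both rails' ends. I'll use well centroids for a precise fix.

```bash
cat >> h.py <<'E'
def wells(c,ctr,r,z,off=18):
    S=6;g=cv2.cvtColor(c["pixels"],cv2.COLOR_RGB2GRAY);g=cv2.resize(g,None,fx=S,fy=S,interpolation=cv2.INTER_CUBIC)
    m=(g.astype(int)<cv2.blur(g,(S*9,S*9)).astype(int)-off).astype(np.uint8)
    w=np.zeros_like(m);cv2.circle(w,(int(ctr[0]*S),int(ctr[1]*S)),int(r*S),1,-1);m*=w
    k,_,st,ce=cv2.connectedComponentsWithStats(m)
    A=st[1:,4]/S**2;ce=(ce[1:]+.5)/S-.5
    ok=(A>2.0)&(A<25)
    return ray(c,ce[ok],z)*1000,A[ok]
def grid(W):
    (a,s,g)=cv2.minAreaRect(W.astype(np.float32))
    if s[0]<s[1]: s=s[::-1];g+=90
    return len(W),W.mean(0).round(1),np.round([*a,*s,(g+90)%180-90],1)
E
python3 - <<'E'
from h import *
for n,u,r,z in(("top0",(407,196),22,.078),("scene0",(283,150),23,.078),("scene3",(360,249),23,.148)):
    c=dict(np.load(f"pics/{n}.npz"))
    W,A=wells(c,u,r,z);print(n,grid(W),A.round(0).astype(int).tolist())
E
```

```text
top0 (30, array([ 598.2, -263.7]), array([ 595.4, -262.7,  113.9,   73.2,    3.3])) [16, 15, 15, 15, 11, 13, 14, 13, 13, 14, 14, 10, 14, 14, 14, 14, 13, 14, 11, 15, 14, 14, 14, 15, 14, 6, 15, 14, 7, 7]
scene0 (18, array([ 605. , -250.8]), array([ 612.3, -249.3,  108.6,   62.8,    3.4])) [3, 2, 3, 2, 2, 3, 2, 3, 3, 2, 3, 4, 3, 3, 3, 2, 5, 6]
scene3 (26, array([622.5, 260.2]), array([616.7, 259.7, 127.6,  73.1,  -5.7])) [6, 14, 6, 6, 6, 6, 6, 6, 6, 20, 6, 5, 6, 6, 7, 6, 7, 7, 7, 6, 7, 7, 6, 7, 6, 7]
```

Run:
```python
from h import *
for n,u,r,z,off,lo,hi in(("top0",(407,196),22,.078,18,9.5,17),("scene0",(283,148),20,.078,6,1.5,9),("scene0",(283,148),20,.078,10,1.5,9),("scene2",(283,146),20,.097,12,1.5,9),("scene3",(360,249),23,.148,18,4.5,9)):
    c=dict(np.load(f"pics/{n}.npz"))
    W,A=wells(c,u,r,z,off);k=(A>lo)&(A<hi);print(n,off,grid(W[k]),A.round(1).tolist() if k.sum()!=24 else "")
```

```text
top0 18 (27, array([ 604.3, -264.8]), array([ 603.8, -262.2,   97. ,   73.2,    3.3])) [15.5, 14.5, 14.8, 14.6, 11.1, 13.4, 13.9, 13.3, 13.2, 13.9, 14.5, 9.6, 14.1, 14.3, 13.9, 14.2, 13.4, 13.7, 10.7, 15.1, 13.6, 13.7, 14.0, 14.6, 13.7, 5.7, 14.8, 14.4, 6.5, 7.4]
scene0 6 (21, array([ 607.7, -267.5]), array([ 616. , -270. ,  115.1,   59.3,    5.1])) [3.8, 3.8, 6.7, 10.7, 6.1, 7.2, 2.8, 6.9, 6.4, 3.4, 5.2, 5.6, 5.1, 12.5, 5.6, 6.2, 5.6, 6.2, 4.1, 3.1, 6.9, 5.8, 18.9, 2.3]
scene0 10 (22, array([ 605.1, -271. ]), array([ 607.7, -271.1,   97. ,   57.8,    3.6])) [2.6, 2.5, 5.1, 2.8, 4.5, 5.7, 4.5, 5.2, 4.9, 2.2, 3.9, 4.2, 3.4, 3.6, 4.2, 4.9, 4.1, 5.6, 4.9, 3.0, 5.5, 4.4, 15.5]
scene2 12 (19, array([ 610.3, -258.8]), array([ 612. , -252.2,  106.8,   55.3,    3.4])) [2.4, 3.6, 4.2, 3.9, 3.6, 2.3, 3.7, 3.7, 3.6, 5.2, 4.6, 3.6, 3.9, 3.8, 3.9, 5.5, 3.3, 3.6, 2.6]
scene3 18 (24, array([627.6, 258.5]), array([627.7, 258.7,  96.9,  57.8,   4.3]))
```

arm_command(series="1 -0.0016 -0.0056 0 0; 1 0 0 0.03 0; 1 0 0 0.035 0; 1 0 0 0.03 0; 1 0 0 0.015 0; 1 0 0 0.005 0; 1 0 0 0 0; 1 0 0 0 0; 1 0 0 0 0; 1 0 0 0 0")

```text
clock: 15.45
position: [0.5348, 0.2563, 0.1444]
ee_rot: [0.999, 0.038, 0.0, 0.0]
ft_force: [-0.5, 0.2, -3.3]
grip_width: 0.237
grasp_force: 98.0
```

Run:
```python
from h import *
from workcell import viewer
go(534.7,256.3,135.8,4.37)
c=viewer.camera("scene");np.savez(f"pics/scene4.npz",**{k:np.array(v) for k,v in c.items()})
W,A=wells(c,proj(c,[[.627,.261,.1]])[0],22,.102,16);k=(A>4.5)&(A<9);print(grid(W[k]),A.round(1).tolist())
f=lambda r,g,b:(b>160)&(r-b<10)
for q in hull(c,f,(357,259),28,.082,5)[1]:print("rails scene",q)
```

```text
t 15.45 p [534.8 256.3 144.4] psi 4.37 zdown [ 3.e-04 -0.e+00 -1.e+00] F [-0.5  0.2 -3.3] w 0.237 gf 98.0
spin 0.0 before turn [-0.0002  0.      0.0216] after [-0.0002  0.      0.0216]
(26, array([624.8, 258.1]), array([616.4, 251.6, 119.3,  74.3,   4.4])) [3.5, 7.8, 5.8, 5.9, 5.5, 5.0, 6.3, 6.1, 5.9, 6.0, 6.9, 2.6, 6.7, 5.8, 6.5, 6.7, 6.6, 6.3, 6.7, 6.3, 6.7, 6.6, 7.4, 7.4, 6.5, 7.3, 7.1, 7.2]
```

```bash
cat >> h.py <<'E'
def sel(W,A,lo,hi,ctr,yaw):
    a=np.radians(yaw);d=(W-ctr);x=d@[np.cos(a),np.sin(a)];y=d@[-np.sin(a),np.cos(a)]
    return W[(A>lo)&(A<hi)&(abs(x)<56)&(abs(y)<36)]
E
python3 - <<'E'
from h import *
c=dict(np.load("pics/scene4.npz"))
W,A=wells(c,proj(c,[[.627,.261,.1]])[0],22,.102,16)
print(grid(sel(W,A,4.5,9,[626.5,261],4.4)))
c=dict(np.load("pics/top0.npz"));W,A=wells(c,(407,196),22,.078,18);print(grid(sel(W,A,9,17,[602,-267],3.5)))
E
```

```text
(24, array([626.9, 260.6]), array([627. , 260.7,  96.9,  57.9,   4.3]))
(24, array([ 604.2, -269.7]), array([ 604.2, -269.7,   97. ,   58.2,    3.3]))
```

arm_command(series="1 -0.0023 -0.0027 0 0; 1 0 0 0 0; 1 0 0 0.004 0; 1 0 0 0.004 0; 1 0 0 0.004 0; 1 0 0 0.004 0; 1 0 0 0.004 0; 1 0 0 0.002 0; 1 0 0 0 0; 1 0 0 0 0")

```text
clock: 16.75
position: [0.5337, 0.2573, 0.1355]
ee_rot: [0.999, 0.038, 0.0, 0.0]
ft_force: [0.5, -0.3, -1.7]
grip_width: 0.239
grasp_force: 98.1
```

Run:
```python
from h import *
from workcell import viewer
go(533.8,257.3,135.8,4.37)
c=viewer.camera("scene");np.savez(f"pics/scene5.npz",**{k:np.array(v) for k,v in c.items()})
W,A=wells(c,proj(c,[[.627,.261,.098]])[0],22,.098,16);print(grid(sel(W,A,4.5,9,[626.5,261],4.4)))
```

```text
t 16.75 p [533.7 257.3 135.5] psi 4.37 zdown [ 1.e-04 -1.e-04 -1.e+00] F [ 0.5 -0.3 -1.7] w 0.239 gf 98.1
spin 0.0 before turn [ 0.0002  0.     -0.0007] after [ 0.0002  0.     -0.0007]
(24, array([625.8, 261.6]), array([625.9, 261.6,  96.3,  58.1,   4. ]))
```

arm_command(series="1 -0.01 0 0 0; 1 -0.02 0 0 0; 1 -0.035 0 0 0; 1 -0.05 0 0 0; 1 -0.05 0 0 0; 1 -0.05 0 0 0; 1 -0.05 0 0 0; 1 -0.05 0 0 0; 1 -0.05 0 0 0; 1 -0.015 0 0 0")

```text
clock: 18.05
position: [0.3808, 0.2454, 0.1354]
ee_rot: [0.999, 0.039, 0.0, 0.001]
ft_force: [1.3, 0.1, -1.9]
grip_width: 0.242
grasp_force: 98.3
```

Run:
```python
from h import *
from workcell import viewer
go(400,-20,160,-7.6)
c=viewer.camera("scene");np.savez(f"pics/scene6.npz",**{k:np.array(v) for k,v in c.items()})
W,A=wells(c,proj(c,[[.627,.261,.098]])[0],22,.098,16);print(grid(sel(W,A,4.5,9,[626.5,261],4.4)))
```

```text
t 18.05 p [380.8 245.4 135.4] psi 4.42 zdown [ 8.0e-04 -1.5e-03 -1.0e+00] F [ 1.3  0.1 -1.9] w 0.242 gf 98.3
spin 0.0668 before turn [-0.0034  0.6653 -0.0615] after [ 0.1353  0.6514 -0.0615]
(24, array([625.8, 261.6]), array([625.9, 261.6,  96.2,  58.1,   4.1]))
```

arm_command(series="1 0 0 -0.03 0; 1 0 0 -0.03 0; 1 0.008 0.04 0 0; 1 0.016 0.09 0 0; 1 0.018 0.1 0 0; 1 0.018 0.1 0 0; 1 0.018 0.1 0 0; 1 0.018 0.1 0 0; 1 0.016 0.09 0 0; 1 0.008 0.036 0 0")

```text
clock: 19.35
position: [0.4509, -0.0144, 0.1602]
ee_rot: [0.999, 0.037, 0.0, 0.0]
ft_force: [-0.3, 0.5, -1.9]
grip_width: 0.242
grasp_force: 98.4
```

Run:
```python
from h import *
go(449,-13,60.8,4.4)
```

```text
t 19.35 p [450.9 -14.4 160.2] psi 4.21 zdown [ 9.e-04 -0.e+00 -1.e+00] F [-0.3  0.5 -1.9] w 0.242 gf 98.4
spin -0.0011 before turn [-0.0044 -0.0038  0.2486] after [-0.0044 -0.0038  0.2486]
```

arm_command(series="1 0 0 0.03 0; 1 0 0 0.06 0; 1 0 0 0.07 0; 1 0 0 0.05 0; 1 0 0 0.02 0; 1 0 0 0.01 0; 1 0 0 0.004 0; 1 0 0 0.003 0; 1 0 0 0 0; 1 0 0 0 0")

```text
clock: 20.6
position: [0.4502, -0.0123, 0.0609]
ee_rot: [0.999, 0.038, 0.0, 0.0]
ft_force: [0.8, -0.7, -1.1]
grip_width: 0.241
grasp_force: 98.3
```

Run:
```python
from h import *
go(449,-13,60.8,4.4)
```

```text
t 20.6 p [450.2 -12.3  60.9] psi 4.36 zdown [ 4.e-04 -2.e-04 -1.e+00] F [ 0.8 -0.7 -1.1] w 0.241 gf 98.3
spin -0.0002 before turn [-0.003   0.0014  0.0003] after [-0.003   0.0014  0.0003]
```

arm_command(series="1 0 0 0.001 0; 1 0 0 0 0; 0 0 0 0 0; 0 0 0 0 0; 0 0 0 0 0; 0 0 0 0 0; 0 0 0 0 0; 0 0 0 -0.05 0; 0 0 0 -0.1 0; 0 0 0 -0.12 0")

```text
clock: 21.85
position: [0.4494, -0.0121, 0.169]
ee_rot: [0.999, 0.038, -0.001, -0.0]
ft_force: [0.3, -0.3, -0.3]
grip_width: 1.0
grasp_force: 0.0
```

arm_command(series="0 0 0 -0.12 0; 0 0 0 -0.1 0; 0 -0.06 0 -0.05 0; 0 0 0 0 0; 0 0 0 0 0; 0 0 0 0 0; 0 0 0 0 0; 0 0 0 0 0; 0 0 0 0 0; 0 0 0 0 0")

```text
clock: 23.1
position: [0.4261, -0.0141, 0.2763]
ee_rot: [0.999, 0.038, 0.0, 0.0]
ft_force: [0.2, -0.0, -0.2]
grip_width: 0.996
grasp_force: 0.0
```

Run:
```python
from h import *
from workcell import viewer
go(449,-13,60.8,4.4)
c=viewer.camera("top");t=c
W,A=wells(c,proj(c,[[.6225,.264,.098]])[0],22,.098,18);print(grid(sel(W,A,9,17,[624,265],4.4)),A.round(0).tolist())
s=viewer.camera("scene");W,A=wells(s,proj(s,[[.627,.261,.098]])[0],22,.098,16);print(grid(sel(W,A,4.5,9,[626.5,261],4.4)))
cv2.imwrite("pics/end.png",np.vstack([cv2.resize(t["pixels"][80:310,100:560,::-1],(640,320)),cv2.resize(s["pixels"][60:320,150:540,::-1],(420,280)).copy() if 0 else cv2.copyMakeBorder(cv2.resize(s["pixels"][60:320,150:540,::-1],(420,280)),0,0,0,220,0)]))
```

```text
t 23.1 p [426.1 -14.1 276.3] psi 4.37 zdown [ 0.e+00 -1.e-04 -1.e+00] F [ 0.2 -0.  -0.2] w 0.996 gf 0.0
spin -0.0002 before turn [0.0573 0.0016 0.5387] after [0.0573 0.0017 0.5387]
(24, array([622.9, 262.9]), array([622.9, 262.9,  96.8,  57.9,   4.1])) [14.0, 15.0, 14.0, 13.0, 5.0, 8.0, 14.0, 14.0, 14.0, 9.0, 13.0, 5.0, 14.0, 14.0, 15.0, 13.0, 4.0, 15.0, 15.0, 4.0, 15.0, 14.0, 9.0, 15.0, 14.0, 15.0, 14.0, 6.0, 15.0, 15.0, 14.0, 15.0]
(24, array([625.8, 261.6]), array([626. , 261.6,  96.3,  58.1,   4. ]))
```

View pics/end.png

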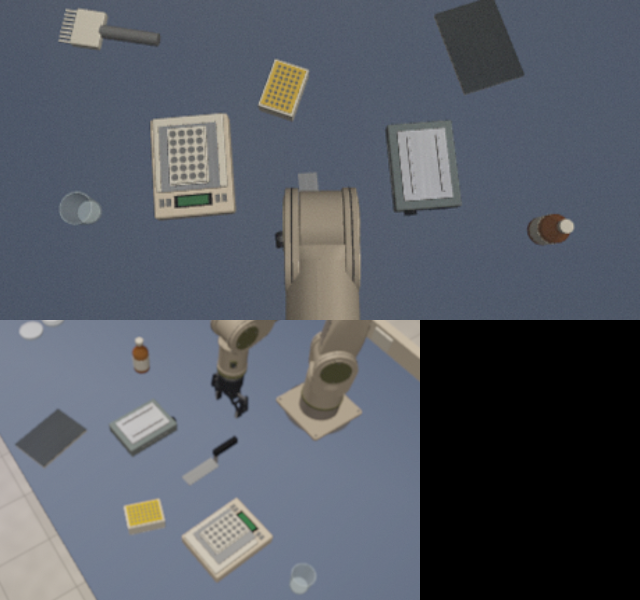

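The plate sits centred on the balance's rails: top camera (622.9, 262.9) against rails at (622.5, 264.0), scene camera (626.0, 261.6) against (626.3, 261.4), and yaw about 4.1° against 4.2 to 4.4°. The lifter lies flat and clear on the bench, and the tip box, bottle and beaker stand as before.

```bash
python3 -c "
from workcell import manip
print(manip.hand_in())"
```

```text
the job is handed in; nothing more can be done
None
```

The job is handed in at about 23 s on the robot's clock: the plate is on the balance, within about 1 mm of centre and 0.5° of square by the cameras, the lifter lies flat on open bench, and the tip box, bottle and beaker were not touched.

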